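# Make up two glass-ring curing stands and bar them with Z-bent copper

### The job

Make up both curing stands: on each spindle put one cork ring first, flat on the base, then every glass ring on the bench whose colour matches that stand's base. Then turn a Z-bent copper bar over each stand and lay it level and centred across the stack, both of its arms fully down in the stand's two notches. Leave everything else on the bench where it is.

Things in the scene. Friction and masses are not known exactly. Their poses are not given: they have to be found in the camera images.
- blue_stand: Fixed curing stand, blue base plate 170 (x) x 130 (y) x 8 mm. Origin: centre of its underside; z up. A 12 mm steel spindle stands at the origin, round tip 58 mm up. Two 30 mm square wooden posts stand at (58, 50) and (-58, -50) mm, 81 mm high, each with an open-topped notch along x (see the notch points).
- amber_stand: Fixed curing stand, amber base plate 170 (x) x 130 (y) x 8 mm. Origin: centre of its underside; z up. A 12 mm steel spindle stands at the origin, round tip 58 mm up. Two 30 mm square wooden posts stand at (58, 50) and (-58, -50) mm, 81 mm high, each with an open-topped notch along x (see the notch points).
- blue_stand_seat (a point): Point on the spindle's axis, 66 mm above the stand's origin, just over the spindle tip: where a seated bar's origin lies.
- blue_stand_notch_a (a point): Middle of the notch floor on the post at (58, 50) mm, 66 mm above the stand's origin. The notch runs 30 mm along the stand's x; 16 mm wide at the floor, cheeks leaning out to about 27 mm at the mouth.
- blue_stand_notch_b (a point): Middle of the notch floor on the post at (-58, -50) mm, 66 mm above the stand's origin. The notch runs 30 mm along the stand's x; 16 mm wide at the floor, cheeks leaning out to about 27 mm at the mouth.
- amber_stand_seat (a point): Point on the spindle's axis, 66 mm above the stand's origin, just over the spindle tip: where a seated bar's origin lies.
- amber_stand_notch_a (a point): Middle of the notch floor on the post at (58, 50) mm, 66 mm above the stand's origin. The notch runs 30 mm along the stand's x; 16 mm wide at the floor, cheeks leaning out to about 27 mm at the mouth.
- amber_stand_notch_b (a point): Middle of the notch floor on the post at (-58, -50) mm, 66 mm above the stand's origin. The notch runs 30 mm along the stand's x; 16 mm wide at the floor, cheeks leaning out to about 27 mm at the mouth.
- cork_1: Loose brown cork spacer ring, 60 mm outer diameter, 24 mm bore, 14 mm high, about 30 g; lies flat at the start. Origin: centre of its underside; z is the ring's axis.
- cork_2: Loose brown cork spacer ring, 60 mm outer diameter, 24 mm bore, 14 mm high, about 30 g; lies flat at the start. Origin: centre of its underside; z is the ring's axis.
- blue_1: Loose blue cast-glass ring, 60 mm outer diameter, 24 mm bore, 14 mm high, about 80 g; lies flat at the start. Origin: centre of its underside; z is the ring's axis. May be absent.
- blue_2: Loose blue cast-glass ring, 60 mm outer diameter, 24 mm bore, 14 mm high, about 80 g; lies flat at the start. Origin: centre of its underside; z is the ring's axis. May be absent.
- amber_1: Loose amber cast-glass ring, 60 mm outer diameter, 24 mm bore, 14 mm high, about 80 g; lies flat at the start. Origin: centre of its underside; z is the ring's axis. May be absent.
- amber_2: Loose amber cast-glass ring, 60 mm outer diameter, 24 mm bore, 14 mm high, about 80 g; lies flat at the start. Origin: centre of its underside; z is the ring's axis. May be absent.
- bar_1: Loose Z bar of 12 mm square copper, 300 g, lying flat; either bar fits either stand. Origin: under the middle of its middle limb (balance point). Middle limb along y, -56 to +56 mm; one arm along +x at y = +50 (tip x = 75), the other along -x at y = -50 (tip x = -75). A half turn about z gives the same shape. Seated, its x lies along the stand's x, either way.
- bar_2: Loose Z bar of 12 mm square copper, 300 g, lying flat. Same shape, origin and axes as bar_1.
- pencil: Bystander: light-blue pencil lying down, about 180 mm long, 8 mm thick; origin under its middle.
- flux_brush: Bystander: small brush lying down, about 170 mm long; origin under it.
- flux_bottle: Bystander: clear bottle, 52 mm in diameter, 100 mm tall; origin: centre of its underside.
- patina_jar: Bystander: green jar, 60 mm in diameter, 70 mm tall; origin: centre of its underside.
- solder_spool: Bystander: steel-grey spool of solder, 60 mm in diameter, 40 mm tall; origin: centre of its underside.
- green_offcut: Bystander: flat offcut of green glass, 70 x 50 x 6 mm; origin: centre of its underside.
There are look-alikes about, which are no part of the job. What is shaped like the cork_2 but turquoise is not meant. Leave any turquoise look-alike of the blue_stand alone.

How it is judged:
By the outcome, as a careful person would: the job done as asked, in the order asked, and still so for the second after the job is handed in, with the robot touching nothing.
Of blue_1, blue_2, amber_1, amber_2 only 3 to 4 are there at a start; the rules pass over those that are not, and their reading is None.
At some moment in a run one of cork_1, cork_2, blue_1, blue_2, amber_1, amber_2 may be knocked a few centimetres aside while the robot is not near it.
It also fails if it takes over 208 s, if anything falls off the work surface, if the arm or the gripper's body presses on something with over 40 N, if the wrist force passes 120 N, or if a joint passes its speed limit or range.

### The arm

A 7-joint arm with a two-finger parallel gripper is mounted at the origin on the work surface. World frame = base frame: x ahead of the robot, y to its left, z up, the work surface at z = 0. Lengths are in m, angles in rad, forces in N, time in s.
With the tool pointing down it reaches from about 0.35 to 0.9 m from the base axis. Payload 19.9 kg.
Tool frame: the origin (TCP) lies between the finger pads; the fingertips stand 19 mm ahead of it and the grasp point (between the pads) is the TCP; z points along the fingers, y is the direction in which the jaws open and shut (so a half turn about z gives the same grasp; the last joint's range is limited). The gripper opens to 94 mm and grips with 3 to 60 N. Pads are 16 mm wide; open, the fingers measure 119 mm over their backs; the gripper's body (75 mm by 177 mm) begins 78 mm behind the grasp point.
Start: joints at [1.256, 0.417, -0.01, 1.614, 0.005, 1.111, -0.053], TCP at [0.168, -0.602, 0.224] pointing down, gripper open.
Joint ranges: [-2.81, 2.81], [-0.39, 2.02], [-1.27, 1.25], [0.06, 2.57], [-1.19, 4.33], [0.19, 2], [-2.82, 2.82]. Speed limits (rad/s): [1.89, 1.89, 2.39, 2.39, 3.01, 3.01, 3.01].

### API

Orientations are given as a 3x3 rotation matrix whose columns are the frame's x, y, z axes.
In Python, from rig import robot gives the robot as it stands. Calls block until the motion is done:
- robot.move_ptp(position, orientation): joint-space move of the TCP to a pose.
- robot.move_linear(position, velocity=0.15, frame=None, threshold=None): straight line of the TCP; frame=None keeps the orientation; velocity is the mean speed in m/s. With threshold (N) it stops when the force on the tool has changed by that much, and returns True; else False.
- robot.goto_joints(angles): joint-space move.
- robot.gripper_to(opening): finger opening in m; the grip force is fixed at half the most; returns when the fingers have stopped.
- robot.pause(seconds).
- robot.ik(position, orientation): joint angles nearest the present ones, or None.
- robot.get_state(): the state.
- robot.grab_frame(name): name is "scene" or "top"; returns the picture (400x640x3 uint8, red, green, blue); there is no depth.
- robot.camera_info(name): a dict with "fx", "fy", "cx", "cy" (pixels), "dist" ([k1, k2, p1, p2, k3] as OpenCV has them; the pictures are not rectified), "rvec" (rotation vector, rad) and "tvec" (3), from world to camera coordinates, as OpenCV has them. Camera axes: x right, y down, z forward; pixel columns grow to the right and rows downward; lengths in m; the calibration is good to about 2 mm. A picture is of the moment at which its call begins. camera_info takes no time and is no camera call.
A pose or a line that the arm cannot do raises robot.PlanningError and nothing moves.
- robot.sign_off(): hands the job in, once; it reports no verdict.
The state is a dict: "time": time; "qpos": joint angles; "joint_vel": joint speeds; "effort": joint torques, N m; "ee_pos": TCP position; "tool_rot": TCP orientation; "force": force on the tool from outside, world axes, zero at the start; "moment": the same for the moment, N m; "opening": finger opening in m.
Only numpy, scipy, OpenCV 4.12 (cv2) and the standard library are available. Lean on these libraries where they do the work, as an engineer would, in place of code of your own. Each camera call takes 0.05 s, during which the arm holds its last target. There are 200 camera calls.

## Working session

There is one attempt and no reset: what is moved stays moved. The work goes in short steps, each a Python script; the robot and the scene stay as the last script left them, time stands still between calls to the robot, and variables do not carry over. Pictures are saved under pics/ and viewed, about 12 in all and at most 16, crops included, and the job is handed in when it is done.

```bash
mkdir -p pics; ls; python3 - <<'E'
from rig import robot
import cv2
for n in("top","scene"):
    im=robot.grab_frame(n); cv2.imwrite(f"pics/{n}0.png",im[:,:,::-1]); i=robot.camera_info(n); print(n,i)
    import numpy as np
    R=cv2.Rodrigues(np.array(i['rvec'],float))[0]; print(-R.T@np.array(i['tvec']).ravel(), R[2])
E
```

```text
pics
top {'fx': 393.74264939368203, 'fy': 393.74264939368203, 'cx': 327.09287195583227, 'cy': 196.01132373929914, 'dist': array([-0.00855904,  0.        ,  0.        ,  0.        ,  0.        ]), 'rvec': array([ 2.18985348, -2.17325347,  0.07167298]), 'tvec': array([0.00242603, 0.48568117, 1.10377526])}
[ 0.40487095 -0.00140929  1.13590908] [ 0.07203859  0.00671612 -0.99737923]
scene {'fx': 461.3874484606692, 'fy': 461.3874484606692, 'cx': 317.491208293588, 'cy': 202.4673270383041, 'dist': array([-0.04148253,  0.        ,  0.        ,  0.        ,  0.        ]), 'rvec': array([ 1.95865734,  1.56032287, -0.62203536]), 'tvec': array([-0.09524794, -0.30340211,  1.65164136])}
[ 1.32868928 -0.18177494  1.01517824] [-0.65979291  0.13486689 -0.73924572]
```

View pics/top0.png

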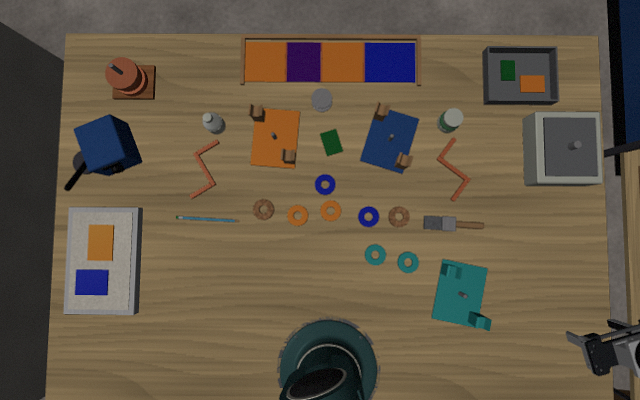

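View pics/scene0.png

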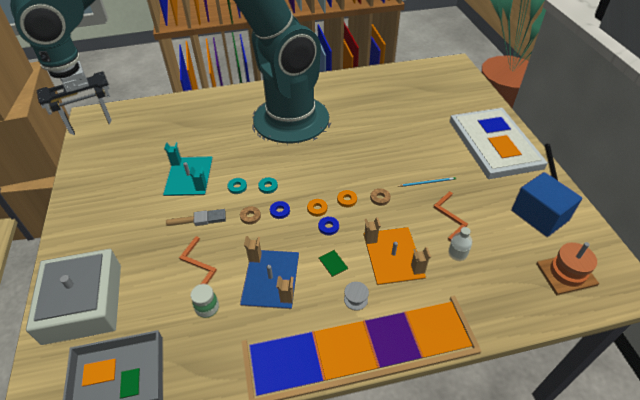

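Both views show the same layout. In the top view the amber stand is at about (275,137) and the blue stand at (390,140). The corks are at (263,209) and (399,216), the amber rings at (297,215) and (331,210), and the blue rings at (325,184) and (368,216). The Z bars are at about (204,169) and (453,170), both with the right handedness. The turquoise stand and rings are decoys. All four glass rings are present.

```bash
cat > h.py <<'E'
import numpy as np, cv2
from rig import robot
def ray(cam,uv):
    i=robot.camera_info(cam); K=np.array([[i['fx'],0,i['cx']],[0,i['fy'],i['cy']],[0,0,1]])
    R=cv2.Rodrigues(np.array(i['rvec'],float))[0]; c=-R.T@np.array(i['tvec'],float).ravel()
    p=cv2.undistortPoints(np.array(uv,float).reshape(-1,1,2),K,np.array(i['dist'],float)).reshape(-1,2)
    return c,np.c_[p,np.ones(len(p))]@R
def plane(cam,uv,z):
    c,d=ray(cam,uv); return (c+d*((z-c[2])/d[:,2])[:,None])[:,:2]
HUE={'blue':((113,150,60),(125,255,255)),'stand_blue':((106,130,40),(119,255,200)),'amber':((8,190,120),(22,255,255)),
     'cork':((8,80,60),(18,190,190)),'copper':((3,120,90),(11,215,255))}
def mask(im,k):
    return cv2.inRange(cv2.cvtColor(im,cv2.COLOR_RGB2HSV),*HUE[k])
def contours(im,k,amin):
    cs,_=cv2.findContours(mask(im,k),cv2.RETR_EXTERNAL,cv2.CHAIN_APPROX_NONE)
    return [c for c in cs if cv2.contourArea(c)>=amin]
E
python3 - <<'E'
import cv2,numpy as np
im=cv2.imread('pics/top0.png'); h=cv2.cvtColor(im,cv2.COLOR_BGR2HSV)
for n,(u,v) in dict(bring=(325,176),bring2=(368,208),bstand=(380,155),astand=(265,150),aring=(297,207),cork=(263,201),cork2=(399,208),bar=(205,148),bar2=(455,169),wood=(300,260),post=(289,156),turq=(375,246)).items():
    print(n,h[v-1:v+2,u-1:u+2].reshape(-1,3).tolist()[::4])
c=im[90:235,170:500]; cv2.imwrite('pics/crop0.png',cv2.resize(c,None,fx=2.4,fy=2.4,interpolation=cv2.INTER_CUBIC))
E
```

```text
bring [[117, 231, 118], [117, 228, 115], [117, 222, 116]]
bring2 [[117, 227, 119], [118, 219, 120], [118, 206, 120]]
bstand [[109, 175, 89], [109, 178, 89], [108, 188, 87]]
astand [[14, 200, 154], [14, 199, 155], [14, 199, 154]]
aring [[14, 197, 159], [14, 200, 153], [14, 193, 157]]
cork [[13, 134, 93], [13, 125, 106], [14, 138, 100]]
cork2 [[13, 133, 94], [13, 125, 118], [14, 124, 117]]
bar [[9, 157, 143], [9, 156, 141], [8, 161, 111]]
bar2 [[9, 161, 133], [8, 172, 129], [9, 166, 129]]
wood [[19, 100, 125], [20, 103, 116], [18, 96, 117]]
post [[14, 117, 120], [14, 118, 117], [15, 126, 103]]
turq [[90, 183, 103], [89, 167, 107], [89, 164, 107]]
```

View pics/crop0.png

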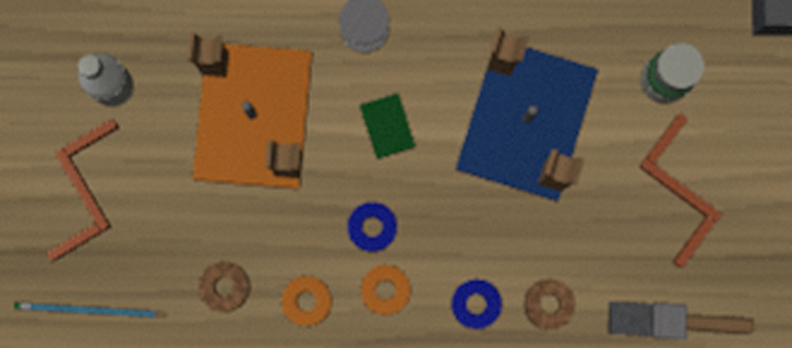

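The crop shows every part clearly, with the plates visible apart from two corners hidden by posts. Next I measure them in both views.

```bash
cat >> h.py <<'E'
HUE.update(stand_blue=((104,130,50),(114,255,200)),blue=((115,150,60),(125,255,255)),amber=((11,175,100),(18,255,255)),
  cork=((9,95,55),(16,165,190)),copper=((4,135,70),(11,215,255)))
def rings(im,cam,k,z=.010):
    """centres of ring-shaped blobs: filled outline -> rays onto plane; size must be ~60 mm"""
    out=[]
    for c in contours(im,k,60):
        h=cv2.convexHull(c); P=plane(cam,h,z); (x,y),(a,b),_=cv2.minAreaRect(P.astype(np.float32))
        M=cv2.moments(P.astype(np.float32).reshape(-1,1,2))
        if M['m00'] and .045<min(a,b) and max(a,b)<.08 and cv2.contourArea(h)>cv2.contourArea(c)*.98:
            out.append((M['m10']/M['m00'],M['m01']/M['m00'],a,b))
    return np.array([o for o in out if .3<o[0]<.8 and abs(o[1])<.45])
def rect(im,cam,k,z,lo,hi):
    out=[]
    for c in contours(im,k,lo):
        P=plane(cam,cv2.convexHull(c),z); r=cv2.minAreaRect(P.astype(np.float32))
        if max(r[1])<hi: out.append((r,P))
    return out
E
python3 - <<'E'
from h import *
np.set_printoptions(precision=4,suppress=True)
for cam in('top','scene'):
    im=cv2.imread(f'pics/{cam}0.png')[:,:,::-1].copy()
    for k in('cork','amber','blue'): print(cam,k,rings(im,cam,k))
    for k in('amber','stand_blue'):
        for r,P in rect(im,cam,k,.008,1200,.22):
            print(cam,'stand',k,np.array(r[0]),np.array(r[1]),r[2]); 
            print(np.array(cv2.boxPoints(r)).ravel())
    for c in contours(im,'copper',60):
        P=plane(cam,c,.006);(x,y),s,a=cv2.minAreaRect(P.astype(np.float32))
        if .12<max(s)<.2 and .3<x<.9:
            m=np.zeros(im.shape[:2],np.uint8);cv2.drawContours(m,[c],-1,255,-1);Q=plane(cam,np.argwhere(m)[:,::-1],.008)
            print(cam,'bar',x,y,s,'cent',Q.mean(0),len(Q))
E
```

```text
top cork [[ 0.4293 -0.1983  0.0583  0.0589]
 [ 0.4471  0.1898  0.0574  0.0574]]
top amber [[ 0.4311  0.091   0.0571  0.0544]
 [ 0.4451 -0.0033  0.0543  0.0543]]
top blue [[ 0.4289 -0.1118  0.0542  0.0542]
 [ 0.5203  0.0137  0.0549  0.0546]]
top stand amber [0.6556 0.1597] [0.1277 0.1675] 85.60527038574219
[0.5672 0.1024 0.7343 0.0896 0.744  0.2169 0.577  0.2297]
top stand amber [ 0.8828 -0.0348] [0.1154 0.1239] 0.29644930362701416
[ 0.8248  0.0268  0.8255 -0.0971  0.9408 -0.0965  0.9402  0.0274]
top stand amber [0.8833 0.1932] [0.1186 0.1207] 0.27029159665107727
[0.8237 0.2533 0.8243 0.1326 0.9429 0.1331 0.9423 0.2539]
top stand stand_blue [0.6377 0.6732] [0.1387 0.1154] 22.300613403320312
[0.5516 0.7003 0.5954 0.5935 0.7237 0.6461 0.6799 0.7529]
top stand stand_blue [ 0.6529 -0.1724] [0.1261 0.1668] 72.90657043457031
[ 0.5546 -0.2081  0.7141 -0.2571  0.7511 -0.1366  0.5917 -0.0876]
top bar 0.5627329349517822 0.3639752268791199 (0.06646867096424103, 0.1737942397594452) cent [0.5623 0.3639] 347
top bar 0.5679982304573059 -0.35711121559143066 (0.17205919325351715, 0.06946523487567902) 
[... 701 characters left out ...]
] 85.64671325683594
[0.5686 0.1003 0.7388 0.0874 0.7486 0.2162 0.5784 0.2291]
scene stand stand_blue [ 0.6561 -0.173 ] [0.1269 0.1679] 73.03182983398438
[ 0.5572 -0.2091  0.7179 -0.2581  0.7549 -0.1368  0.5943 -0.0878]
scene stand stand_blue [0.5827 0.6601] [0.1618 0.2157] 23.765583038330078
[0.4652 0.7262 0.5521 0.5288 0.7002 0.594  0.6132 0.7914]
scene bar 0.7970190048217773 0.6122634410858154 (0.09255938977003098, 0.15187816321849823) cent [0.8014 0.6098] 1289
scene bar 0.5594323873519897 -0.3598010241985321 (0.15444795787334442, 0.06693515181541443) cent [ 0.5596 -0.3566] 326
scene bar 0.561785101890564 0.3632708787918091 (0.06779514253139496, 0.1705394685268402) cent [0.5582 0.3631] 245
```

Both views agree to about 3 mm, and the sizes match (plates 0.128 x 0.169 m, rings about 57 mm). I'll write the pick and place helpers, then make the first cork move.

```bash
cat >> h.py <<'E'
ST={'blue':(np.array([.6545,-.1727]),np.deg2rad(-17.05)),'amber':(np.array([.657,.159]),np.deg2rad(-4.4))}
PARK=[1.256,.417,-.01,1.614,.005,1.111,-.053]
GZ=.022   # TCP above underside of the grasped part
def rot(a):
    c,s=np.cos(a),np.sin(a); return np.array([[-s,c,0],[c,s,0],[0,0,-1.]])
def down(xy,z,a):
    """reachable tool-down pose with jaw line at angle a (mod pi), least joint travel"""
    q0=np.array(robot.get_state()['qpos']); best=None
    for b in(a,a+np.pi):
        q=robot.ik([*xy,z],rot(b))
        if q is not None:
            d=np.abs(np.array(q)-q0).max()
            if best is None or d<best[0]: best=(d,b)
    return rot(best[1])
def fuse(fn,ims):
    """pair the top and scene estimates, average; print disagreement"""
    A,B=[fn(ims[c],c) for c in('top','scene')]; out=[]
    for p in A:
        if len(B):
            q=B[np.argmin(np.hypot(*(B[:,:2]-p[:2]).T))]
            if np.hypot(*(q-p)[:2])<.012: out.append((p[:2]+q[:2])/2)
    return np.array(out).reshape(-1,2)
def look(): return {c:robot.grab_frame(c) for c in('top','scene')}
def loose(ims):
    d={}
    for k in('cork','blue','amber'):
        P=fuse(lambda im,c:rings(im,c,k),ims)
        d[k]=np.array([p for p in P if min(np.hypot(*(p-s[0])) for s in ST.values())>.09]).reshape(-1,2)
    return d
OBST=np.vstack([plane('top',[(178+6*i,217+i*.35) for i in range(11)],.004),plane('top',[(425+6*i,222+i*.4) for i in range(11)],.01),
   plane('top',[(332,130),(321,133),(342,152),(330,156)],.006)])
def pick_yaw(p,others):
    best=None
    for a in np.deg2rad(np.arange(-90,90,15)):
        f=[p+s*r*np.array([np.cos(a),np.sin(a)]) for s in(1,-1) for r in(.043,.053)]
        c=min(min([np.hypot(*(x-o))-.03 for x in f for o in others]+[.06]),min(np.hypot(*(x-o)) for x in f for o in OBST))
        c=min(c,.03)-.002*abs(np.sin(a-np.pi/2))
        if best is None or c>best[0]: best=(c,a)
    return best
def F(): return np.array(robot.get_state()['force']).round(1)
def ring_job(kind,stand,level):
    ims=look(); L=loose(ims); cand=L[kind]; S,th=ST[stand]
    print({k:v.round(4).tolist() for k,v in L.items()})
    p=cand[np.argmin(np.hypot(*(cand-S).T))]
    oth=[o for v in L.values() for o in v if np.hypot(*(o-p))>.02]
    clr,a=pick_yaw(p,oth); print('pick',p.round(4),'yaw',np.rad2deg(a),'clear',round(clr,4))
    R=down(p,.15,a); robot.gripper_to(.08); robot.move_ptp([*p,.12],R)
    hit=robot.move_linear([*p,GZ],.12,threshold=15); robot.gripper_to(.0)
    s=robot.get_state(); print('hit',hit,'z',round(s['ee_pos'][2],4),'opening',round(s['opening'],4))
    if not .05<s['opening']<.068: raise SystemExit('bad grasp')
    robot.move_linear([*p,.16],.25)
    a=th-np.deg2rad(49); R=down(S,.16,a); robot.move_ptp([*S,.16],R)
    zt=.008+.014*level+GZ
    robot.move_linear([*S,zt+.03],.2)
    hit=robot.move_linear([*S,zt+.0015],.05,threshold=8)
    s=robot.get_state(); print('placed hit',hit,'dz',round(s['ee_pos'][2]-zt,4),'F',F(),'op',round(s['opening'],4))
    if s['ee_pos'][2]-zt>.006: raise SystemExit('stuck high')
    robot.gripper_to(.076); robot.move_linear([*S,.2],.25)
    robot.goto_joints(PARK); print('t',round(robot.get_state()['time'],1))
E
python3 - <<'E'
from h import *
ring_job('cork','blue',0)
ims=look(); cv2.imwrite('pics/a1.png',cv2.resize(np.hstack([ims['top'][90:240,170:500],ims['scene'][150:300,150:480]])[:,:,::-1],(800,182)))
t=cv2.resize(ims['scene'][180:320,170:480][:,:,::-1],None,fx=2.5,fy=2.5); cv2.imwrite('pics/a1.png',t)
E
```

```text
{'cork': [[0.431, -0.1987], [0.4488, 0.1889]], 'blue': [[0.4305, -0.1119], [0.5214, 0.0132]], 'amber': [[0.4316, 0.0912], [0.4459, -0.0032]]}
pick [ 0.431  -0.1987] yaw 45.0 clear 0.0286
hit False z 0.0223 opening 0.0588
placed hit True dz 0.0004 F [-1.6  0.2  7.1] op 0.0594
t 10.4
```

View pics/a1.png

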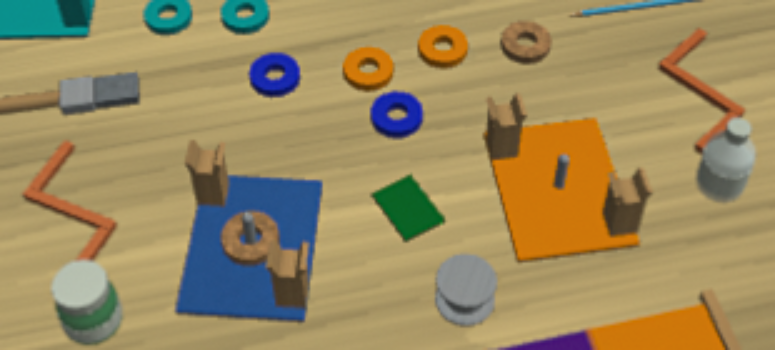

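The cork is flat on the blue base, around the spindle at crop (250,235), and everything else is undisturbed. On to the remaining rings.

```bash
python3 - <<'E'
from h import *
for j in(('blue','blue',1),('blue','blue',2),('cork','amber',0),('amber','amber',1),('amber','amber',2)): ring_job(*j)
ims=look(); print(loose(ims)); cv2.imwrite('pics/a2.png',cv2.resize(ims['scene'][150:340,130:490][:,:,::-1],None,fx=2.2,fy=2.2))
E
```

```text
{'cork': [[0.4486, 0.1891]], 'blue': [[0.4304, -0.1119], [0.5214, 0.0132]], 'amber': [[0.4316, 0.0912], [0.4459, -0.0032]]}
pick [0.5214 0.0132] yaw -90.0 clear 0.03
hit False z 0.0223 opening 0.0587
placed hit True dz 0.0004 F [-0.6 -0.2  6.4] op 0.0588
t 21.2
{'cork': [[0.4487, 0.1893]], 'blue': [[0.4303, -0.1117]], 'amber': [[0.4317, 0.0913], [0.4459, -0.0032]]}
pick [ 0.4303 -0.1117] yaw -75.0 clear 0.0295
hit False z 0.0223 opening 0.0581
placed hit True dz 0.0004 F [-1.9 -0.2  7.8] op 0.0587
t 31.4
{'cork': [[0.4486, 0.1889]], 'blue': [], 'amber': [[0.4316, 0.0912], [0.4459, -0.0032]]}
pick [0.4486 0.1889] yaw 45.0 clear 0.0286
hit False z 0.0223 opening 0.0592
placed hit True dz 0.0004 F [-1.6 -0.4  8. ] op 0.0594
t 43.9
{'cork': [], 'blue': [], 'amber': [[0.4316, 0.0913], [0.4459, -0.0032]]}
pick [0.4316 0.0913] yaw 59.99999999999999 clear 0.029
hit False z 0.0223 opening 0.0601
placed hit True dz 0.0003 F [-1.7 -0.3  6.7] op 0.0593
t 55.7
{'cork': [], 'blue': [], 'amber': [[0.4459, -0.0032]]}
pick [ 0.4459 -0.0032] yaw -90.0 clear 0.03
hit False z 0.0223 opening 0.059
placed hit True dz 0.0004 F [-2.  -0.9  7.8] op 0.0589
t 67.1
{'cork': array([], shape=(0, 2), dtype=float64), 'blue': array([], shape=(0, 2), dtype=float64), 'amber': array([], shape=(0, 2), dtype=float64)}
```

```bash
cat >> h.py <<'E'
def zref():
    y,x=np.mgrid[-80:81,-80:81]; m=(abs(x)<=6)&(abs(y)<=56)|((abs(y-50)<=6)&(x>=0)&(x<=75))|((abs(y+50)<=6)&(x<=0)&(x>=-75))
    return pang(np.c_[x[m],y[m]])
def pang(Q):
    w,v=np.linalg.eigh(np.cov((Q-Q.mean(0)).T)); return np.arctan2(v[1,1],v[0,1])
def bars(im,cam):
    out=[]
    for c in contours(im,'copper',60):
        P=plane(cam,c,.006);(x,y),s,_=cv2.minAreaRect(P.astype(np.float32))
        if .14<max(s)<.19 and .3<x<.7 and abs(y)<.5:
            m=np.zeros(im.shape[:2],np.uint8);cv2.drawContours(m,[c],-1,255,-1);Q=plane(cam,np.argwhere(m)[:,::-1],.008)
            out.append((*Q.mean(0),(pang(Q)-zref()+np.pi/2)%np.pi-np.pi/2,x,y))
    return np.array(out)
E
python3 - <<'E'
from h import *
np.set_printoptions(precision=4,suppress=True)
for c in('top','scene'):
    im=cv2.imread(f'pics/{c}0.png')[:,:,::-1].copy(); b=bars(im,c); b[:,2]=np.rad2deg(b[:,2]); print(c,b)
print('bottle',plane('top',[(209,119)],.1),plane('top',[(219,129)],.0),plane('scene',[(461,236)],.1))
E
```

```text
top [[  0.5623   0.3639 -57.8275   0.5627   0.364 ]
 [  0.5665  -0.3567 -36.3631   0.568   -0.3571]]
scene [[  0.5596  -0.3566 -28.9697   0.5594  -0.3598]
 [  0.5582   0.3631 -56.563    0.5618   0.3633]]
bottle [[0.6846 0.3241]] [[0.6818 0.3252]] [[0.7065 0.311 ]]
```

View pics/a2.png

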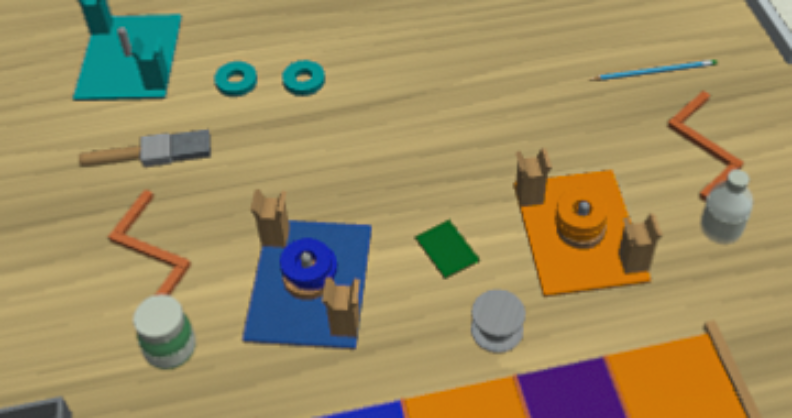

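Both stacks look right and the bar angles are measured. The jar hides one arm of the right bar in the scene view, so I use the top view for the angles. The bottle clears the gripper body by about 19 mm at the left bar. Now the bars.

```bash
cat >> h.py <<'E'
def bar_job(side,stand):
    im=look()['top']; B=bars(im,'top'); b=B[np.argmax(B[:,1]*side)]; p=b[:2]+[.001,0]; a=b[2]; S,th=ST[stand]
    print('bar',p.round(4),np.rad2deg(a).round(1))
    R=down(p,.15,a); robot.gripper_to(.05); robot.move_ptp([*p,.15],R)
    hit=robot.move_linear([*p,GZ],.12,threshold=15); robot.gripper_to(0)
    s=robot.get_state(); print('hit',hit,'opening',round(s['opening'],4))
    if not .009<s['opening']<.016: raise SystemExit('bad grasp')
    robot.move_linear([*p,.2],.2); 
    # keep the bar's chirality: half turn is the same shape, so either jaw sense will do
    robot.move_ptp([*S,.2],down(S,.2,th)); zt=.066+GZ
    robot.move_linear([*S,zt+.025],.15)
    hit=robot.move_linear([*S,zt+.0005],.03,threshold=12)
    s=robot.get_state(); print('placed hit',hit,'dz',round(s['ee_pos'][2]-zt,4),'F',F(),'M',np.round(s['moment'],2))
    if s['ee_pos'][2]-zt>.004: raise SystemExit('stuck high')
    robot.gripper_to(.05); robot.move_linear([*S,.22],.2); robot.goto_joints(PARK); print('t',round(robot.get_state()['time'],1))
E
python3 - <<'E'
from h import *
bar_job(-1,'blue')
bar_job(1,'amber')
ims=look(); cv2.imwrite('pics/b1.png',cv2.resize(ims['scene'][200:320,220:450][:,:,::-1],None,fx=3.4,fy=3.4,interpolation=cv2.INTER_CUBIC))
cv2.imwrite('pics/b2.png',cv2.resize(ims['top'][90:235,170:500][:,:,::-1],None,fx=2.4,fy=2.4,interpolation=cv2.INTER_CUBIC))
E
```

```text
bar [ 0.5674 -0.3568] -36.6
hit False opening 0.0117
placed hit False dz 0.0006 F [ 0.2  0.4 -2.7] M [-0.07 -0.07 -0.08]
t 79.0
bar [0.5629 0.3638] -57.8
hit False opening 0.0114
placed hit False dz 0.0007 F [-0.2 -0.  -3. ] M [ 0.18 -0.08  0.01]
t 93.5
```

View pics/b1.png

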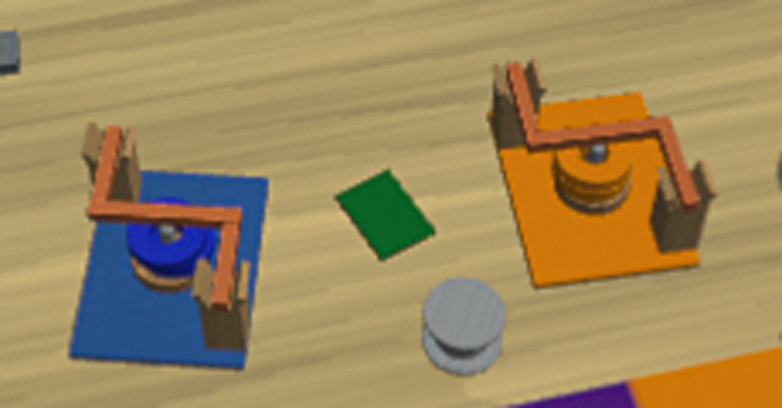

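View pics/b2.png

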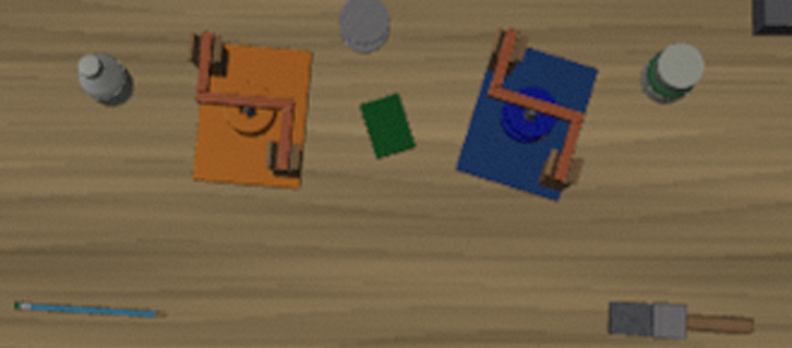

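Both bars lie in their notches. The offset from the spindle is opposite in the two views, which fits parallax. I'll check height and centring by triangulating the bar corners and tips.

```bash
python3 - <<'E'
from h import *
np.set_printoptions(precision=1,suppress=True)
ims=look()
def corners(cam,S,th):
    # elbow outer corners = limb ends: extremes of mask along stand y near x=0, from rays at z=.078, in stand frame
    best=None
    for c in contours(ims[cam],'copper',60):
        P=plane(cam,c,.078)-S
        if np.hypot(*P.mean(0))<.05:
            Q=P@np.array([[np.cos(th),-np.sin(th)],[np.sin(th),np.cos(th)]]); best=(c.reshape(-1,2),Q) if best is None or len(c)>len(best[0]) else best
    c,Q=best
    T=np.array([[6,56],[-6,56],[75,50],[6,-56],[-6,-56],[-75,-50]])/1e3
    f={'elbowA':[-1,1],'elbowB':[1,-1],'tipA':[1,.3],'tipB':[-1,-.3]}
    return {k:c[np.argmax(Q@np.array(v))] for k,v in f.items()},Q
for n,(S,th) in ST.items():
    C={};
    for cam in('top','scene'):
        C[cam],Q=corners(cam,S,th); r=cv2.minAreaRect(Q.astype(np.float32)); print(n,cam,'rect centre mm',np.array(r[0])*1e3,'size',np.array(r[1])*1e3,'ang',r[2])
    for k in C['top']:
        (c1,d1),(c2,d2)=ray('top',[C['top'][k]]),ray('scene',[C['scene'][k]]); d1,d2=d1[0],d2[0]
        t=np.linalg.lstsq(np.c_[d1,-d2],c2-c1,rcond=None)[0]; a,b=c1+t[0]*d1,c2+t[1]*d2; m=(a+b)/2
        R=np.array([[np.cos(th),np.sin(th)],[-np.sin(th),np.cos(th)]]); print(' ',k,(R@(m[:2]-S))*1e3,'z',m[2]*1e3,'gap',np.linalg.norm(a-b)*1e3)
E
```

```text
blue top rect centre mm [-0.9  0.3] size [174.2  67.9] ang 54.13438034057617
blue scene rect centre mm [4.  1.5] size [175.   69.6] ang 54.547908782958984
  elbowA [-3.7 53.6] z 73.35716321842223 gap 1.767453245268587
  elbowB [  3.7 -54.1] z 73.35489625221814 gap 1.0512066351428528
  tipA [77.3 51.5] z 69.65456080423765 gap 0.9192574146865304
  tipB [-74.4 -53.6] z 74.2622595861458 gap 0.8649503030671264
amber top rect centre mm [-0.5 -0.5] size [174.8  71. ] ang 54.44490051269531
amber scene rect centre mm [ 4.6 -2.9] size [173.5  71.6] ang 54.11976623535156
  elbowA [-4.5 54.7] z 71.10916676004403 gap 0.7914617448560336
  elbowB [  4.5 -55.5] z 71.2329906651824 gap 0.39982501087502303
  tipA [74.1 54.9] z 69.81974525520751 gap 3.806082775656103
  tipB [-73.9 -54.5] z 74.48959639161856 gap 0.26986297694549377
```

The bars measure level, with the elbow heights equal to 0.2 mm, and centred within about 2 mm. No point sits higher than a seated bar, whose body spans 66–78 mm. The arm is parked clear, so I'm handing in.

```bash
python3 - <<'E'
from h import *
robot.pause(.3); robot.sign_off(); print(robot.get_state()['time'])
E
```

```text
the job is handed in; nothing more can be done
the job is handed in; nothing more can be done
```

Both stands are made up and the job is handed in, at about 94 s of the 208 s allowed. Each spindle has one cork flat on the base, then its two matching glass rings (all four were on the bench), with a Z bar across the top.

- **Rings:** every grasp read 58–60 mm, and each ring landed within 0.5 mm of its expected height. Afterwards neither camera found any cork, blue or amber ring still loose on the bench.
- **Bars:** both were let go 0.6–0.7 mm above the seated height with no contact load. The last pictures show the arms in the notches. Within each bar the two elbows measured the same height to 0.2 mm, and the bars were centred within about 2 mm.
- **Other objects:** the pencil, brush, bottle, spool and offcut, and the jar, look unmoved in the last pictures. The turquoise stand and rings were not touched; they were last in view just before the bars were placed.

**Checks that disagreed:**
- **Bar centres:** the two cameras differ by about 5 mm on the bar centres along the stand's x. I put that down to calibration and the visible bar sides.
- **Bar tips:** triangulated tip heights within each bar differ by about 5 mm, from matching outline points. So full seating rests on the pictures and the let-go height rather than on a fine height measurement.
- **Ring knock:** I saw no ring knocked aside during the run.

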